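# Set the sprung length gauge on the workshop bench

### The arm

A 6-joint arm with a two-finger parallel gripper is mounted at the origin on the work surface. World frame = base frame: x ahead of the robot, y to its left, z up, the work surface at z = 0. Lengths are in m, angles in rad, forces in N, time in s.
With the tool pointing down it reaches from about 0.275 to 0.75 m from the base axis. Payload 10.2 kg.
Tool frame: the origin (TCP) lies where the fingers leave the gripper's body, on its centre line; the fingertips stand 64 mm ahead of it and the grasp point (between the pads) lies 45 mm ahead of it; z points along the fingers, y is the line along which they close (so a half turn about z gives the same grasp; the last joint's range is limited). The gripper opens to 88 mm and grips with 3 to 60 N. Pads are 18 mm wide; open, the fingers measure 123 mm over their backs; the gripper's body (75 mm by 187 mm) begins 45 mm behind the grasp point.
Start: joints at [0.934, 0.313, 1.498, -0, 1.331, -0.223], TCP at [0.211, 0.481, 0.303] pointing down, gripper open.
Joint ranges: [-2.94, 2.94], [-0.97, 2.17], [0.19, 2.56], [-1.23, 4.37], [0.02, 3.11], [-2.88, 2.88]. Speed limits (rad/s): [2.39, 2.39, 3.01, 3.14, 3.14, 3.14].

### API

Orientations are given as a rotation vector (axis times angle).
In Python, from workcell import get_state, viewer, manip gives the robot as it stands.
- The arm moves only by the shell command python3 -m creep 'ROWS' [OPENING] [FORCE]. ROWS is JSON, a list of rows, each a list of 4 numbers: the shift along the tool's x, y, z as a fraction of full scale, then the turn about the tool's z as a fraction of full scale. A call has 1 to 10 rows; each row shifts and turns the commanded pose from where the row before left it, along the tool's axes as they then stand; what a row does not reach is not made up. Full scale, the value 1, is 800 mm for a shift and 360 degrees for a turn. A row lasts 1/10 s, in which the tool goes at most 50 mm and 8.59 degrees, less where a joint would pass 70% of its speed; a pose out of reach is approached as far as the arm can. A call with a number of a shift or a turn outside -1 to 1 is refused whole. A call with a gripper value outside its range is refused whole. OPENING is the opening, from 0 (shut) to 1 (fully open), set as the call begins (- or left out, the last holds). The fingers move at their own pace and stop on an object; FORCE is the grip in N (left out, the last holds). Time passes only in rows, so rows that do not move let the fingers close. It gives the time, the measured TCP pose, the force, the opening and the grip force at its end, in the units of the state.
- get_state(): the state, without advancing time (a new reading comes with each control period).
- viewer.camera(name): name is "scene" or "top"; returns (picture, depth): 420x560x3 uint8, red, green, blue; 420x560 float32, m along the optical axis (not along the pixel's ray), 0 where there is no reading.
- viewer.camera_model(name): a dict with "camera_matrix" (3x3 intrinsics, pixels), "pose" (4x4, takes a point from camera to world coordinates). Camera axes: x right, y down, z forward; pixel columns grow to the right and rows downward; lengths in m; the calibration is good to about 2 mm. A picture is of the moment at which its call begins. camera_model takes no time and is no camera call.
- manip.sign_off(): hands the job in; it is judged then, once.
Trained networks look in the newest picture that a camera, given by its name, has taken for a name from the list of things; names that differ only in an ending like _2 or _b are one class to them, and where a whole thing is asked for, a point or a joint stands for the part that bears it (a point fixed in the world has none). Each returns a list of dicts, best first, with "score" (0 to 1); they miss things now and then, are a little off and sometimes report something else, mostly with a low value. They report only what shows in the picture. A call takes as long as a camera call. They do not tell look-alikes from the thing itself.
- viewer.find_in(label, camera): "rect" ([left, top, right, bottom] in pixels, round what is visible of it).
- viewer.cut_out(label, camera): "pixels" (420x560 bool, what is visible of it) and "rect" ([left, top, right, bottom] in pixels, round what is visible of it).
The state is a dict: "time_s": time; "qpos": joint angles; "joint_vel": joint speeds; "joint_efforts": joint torques, N m; "tool_pos": TCP position; "orientation": TCP orientation; "contact_force": force on the tool from outside, world axes, zero at the start; "moment": the same for the moment, N m; "opening": finger opening in m; "grip_force": force on a finger pad.
Only numpy, scipy, OpenCV 4.12 (cv2) and the standard library are available. Lean on these libraries where they do the work, as an engineer would, in place of code of your own. Each camera call takes 0.05 s, during which the arm holds its last target. There are 200 camera calls.

### The job

Set the length gauge for the next batch of cuts: pull its sprung steel rule out by the tab and hook its end into the slot that the pointed offcut points at. Let the hook drop fully in, so that the slot holds it against the spring when you let go; never let the rule fly back, and leave the offcuts, the brush and the glue bottle where they are.

Things in the scene. Friction and masses are not known exactly. Their poses are not given: they have to be found in the camera images.
- gauge: Length gauge fixed to the bench: dark steel base plate 500 x 90 x 8 mm, a grey housing (216 x 64 mm, top 83 mm above the bench) at one end, a slotted wooden stick at the other. Origin at bench height on the centreline; x = the direction in which the rule is pulled out (away from the housing), y = across, z up. The housing covers x from -348 to -132 mm.
- mid_slot (a point): Nominal middle of the middle slot's mouth on the wooden stick (gauge x = 30 mm, 40 mm above the bench). Stick 190 x 50 mm, three slots right across it, 12 mm wide (along x), 14 deep, upright walls, centres 50 mm apart. The stick gets adjusted: all its slots are really shifted together along x by up to 14 mm either way. The shift is not reported: feel for the slot with the hook, or look.
- tab (a point): Grip point of the aluminium pull tab that stands upright on the rule's outer end, 15 mm below its top: 30 mm long (along x), 16 mm wide (across: pinch it so), 45 mm tall. With the rule lying down this point is 73 mm above the bench, the tab reaches from 45 to 90 mm; below it is only the blade, 30 mm wide, 4 mm thick. x = pull direction.
- hook (a point): Middle of the lower edge of the hook, straight under the tab: a steel plate 6 mm thick (along x), 24 mm wide, reaching 12 mm below the blade's underside. Hanging freely at rest its lower edge is 29 mm above the bench, that is 11 mm below the stick's top face, so it has to be lifted over the stick. Fully in a slot it is at that same height.
- rule (a joint): How far the rule is pulled out, in m: 0 home (hook short of the stick), 0.19 end of travel. A spring pulls it home with about 7 N at 0 and 16 N at 0.16. The hook's middle lies at gauge x = -85 mm plus this reading. With the hook bearing on the slot's housing-side wall it reads 0.062, 0.112 or 0.162 plus the stick's shift (within 0.014).
- lift (a joint): Upward tilt of the rule, in rad, about a hinge inside the housing 165 mm behind the home position of the tab (so 165 mm plus joint rule away from the tab). 0 = lying down (hook fully in, when over a slot), 0.3 = upper stop. It falls by its own weight (about 0.3 kg).
- pointer: Loose wooden offcut with a pointed end (like a house), 100 mm long, 36 wide, 22 tall, lying on the bench beside the stick on the gauge's +y side, in line with one of the slots (to within the shift); its point looks along the gauge's -y, at that slot. Origin on its underside, 22 mm behind the point and 77 mm from the gauge's centreline.
- offcut_a: Loose wooden offcut with square ends, 60 x 36 x 22 mm, lying beside another slot. Origin on its underside.
- offcut_b: A second square-ended offcut, just like offcut_a, beside the remaining slot.
- brush: Dust brush about 200 mm long, lying along the gauge's -y side about 130 mm from its centreline.
- glue: Yellow glue bottle, 60 mm in diameter and 170 mm tall, standing past the outer end of the gauge.
Mind the look-alikes: they are no part of the job. What is shaped like the pointer but black or blue is not meant.

How it is judged:
At the end, for the whole second after the job is handed in: The rule is out, at rest, held by its hook in the slot that the pointed offcut lies beside: tilt below 0.02 rad (hook fully down), pulled out to that slot's reading of 0.062, 0.112 or 0.162 m, -19/+21 mm to allow for the stick's shift (value of joint lift below 0.02 rad and velocity of joint rule between -0.01 and 0.01 m/s and ((value of joint rule between 0.043 and 0.083 m and x of pointer in the frame of gauge between -0.04 and 0 m) or (value of joint rule between 0.093 and 0.133 m and x of pointer in the frame of gauge between 0.01 and 0.05 m) or (value of joint rule between 0.143 and 0.183 m and x of pointer in the frame of gauge between 0.06 and 0.1 m))); the robot touches nothing.
It fails at once if the rule flies back (faster than 0.25 m/s towards home) (velocity of joint rule below -0.25 m/s).
It fails at once if an offcut is moved by more than 12 mm (distance of any of pointer, offcut_a, offcut_b from where it was at the start of the episode above 0.012 m).
It fails at once if the brush or the glue bottle is moved by more than 20 mm (distance of any of brush, glue from where it was at the start of the episode above 0.02 m).
It also fails if it takes over 58 s, if anything falls off the work surface, if the arm or the gripper's body presses on something with over 40 N, if the wrist force passes 120 N, or if a joint passes its speed limit or range.

## Working session

There is one attempt and no reset: what is moved stays moved. The work goes in short steps, Python scripts to look and compute and a shell command to move; the robot and the scene stay as the last step left them, time stands still between calls to the robot, and variables do not carry over. Pictures are saved under pics/ and viewed, at most 10 in all, crops included, and the job is handed in when it is done.

```bash
mkdir -p pics; cat > h.py <<'E'
import numpy as np, cv2
from workcell import get_state, viewer, manip
def snap(c,fn=None):
    im,d=viewer.camera(c)
    if fn: cv2.imwrite(fn,im[:,:,::-1])
    m=viewer.camera_model(c);K=np.array(m["camera_matrix"]);T=np.array(m["pose"])
    v,u=np.mgrid[0:420,0:560]
    P=np.stack([(u-K[0,2])/K[0,0]*d,(v-K[1,2])/K[1,1]*d,d],-1)@T[:3,:3].T+T[:3,3]
    P[d==0]=np.nan
    return im,P
E
python3 - <<'E'
from h import *
for c in ["top","scene"]:
    im,P=snap(c,f"pics/{c}0.png")
    m=viewer.camera_model(c);print(c,np.round(m["pose"],3).tolist())
    for l in ["gauge","tab","hook","mid_slot","pointer","offcut_a","brush","glue"]:
        for r in viewer.cut_out(l,c)[:4]:
            p=P[r["pixels"]];p=p[~np.isnan(p[:,0])]
            print(l,round(r["score"],2),r["rect"],np.round(np.median(p,0),3) if len(p) else 0,np.round(np.percentile(p[:,2],98),3) if len(p) else 0)
s=get_state();print(s["time_s"],s["tool_pos"],s["orientation"])
E
```

```text
top [[0.059, -0.978, 0.199, 0.423], [-0.998, -0.057, 0.016, -0.083], [-0.004, -0.2, -0.98, 0.991], [0.0, 0.0, 0.0, 1.0]]
gauge 0.58 [84.3, 185.1, 286.7, 259.9] [0.572 0.195 0.042] 0.088
tab 0.65 [216.2, 175.3, 237.6, 209.1] [0.664 0.044 0.022] 0.026
tab 0.62 [170.4, 214.7, 199.0, 231.8] [0.566 0.137 0.046] 0.091
hook 0.86 [172.5, 216.0, 197.9, 228.8] [0.566 0.144 0.046] 0.091
hook 0.65 [217.5, 176.4, 240.6, 208.4] [0.664 0.044 0.022] 0.026
mid_slot 0.68 [81.4, 188.8, 283.7, 261.4] [0.573 0.194 0.037] 0.088
pointer 0.78 [218.2, 175.5, 238.8, 208.6] [0.664 0.043 0.022] 0.026
pointer 0.64 [162.4, 146.8, 196.8, 180.6] [0.731 0.174 0.022] 0.026
pointer 0.56 [225.7, 124.0, 236.7, 163.4] [0.791 0.041 0.022] 0.026
offcut_a 0.89 [252.8, 195.3, 271.0, 218.8] [ 0.623 -0.05   0.022] 0.026
offcut_a 0.6 [235.1, 193.4, 258.0, 213.8] [ 0.631 -0.002  0.022] 0.025
brush 0.84 [184.8, 275.7, 266.7, 301.2] [0.416 0.009 0.018] 0.023
glue 0.57 [397.5, 306.7, 448.6, 337.5] [ 0.363 -0.421  0.112] 0.172
scene [[-0.42, 0.73, -0.54, 1.235], [0.907, 0.331, -0.259, 0.258], [-0.011, -0.599, -0.801, 1.039], [0.0, 0
[... 274 characters left out ...]
3
mid_slot 0.64 [269.7, 204.6, 462.5, 305.4] [0.604 0.247 0.053] 0.089
pointer 0.75 [332.9, 279.5, 363.8, 321.3] [0.738 0.18  0.023] 0.027
pointer 0.7 [291.5, 240.4, 323.3, 274.4] [0.67  0.048 0.023] 0.027
pointer 0.56 [272.2, 277.9, 298.0, 322.0] [0.799 0.047 0.023] 0.028
offcut_a 0.86 [285.4, 229.7, 309.2, 257.5] [0.64  0.003 0.022] 0.027
offcut_a 0.77 [265.6, 220.1, 293.9, 245.0] [ 0.632 -0.046  0.023] 0.028
brush 0.7 [306.5, 166.4, 373.8, 202.8] [0.422 0.013 0.019] 0.024
glue 0.96 [190.9, 80.8, 214.6, 131.9] [ 0.376 -0.422  0.091] 0.173
glue 0.43 [348.2, 219.3, 374.0, 245.0] [0.573 0.135 0.054] 0.093
0.9 [0.21109723 0.48068534 0.30270579] [-6.45346293e-01 -3.07457386e+00  6.43457033e-05]
```

View pics/top0.png

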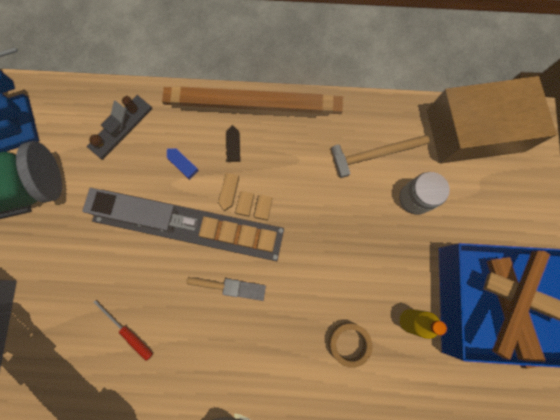

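View pics/scene0.png

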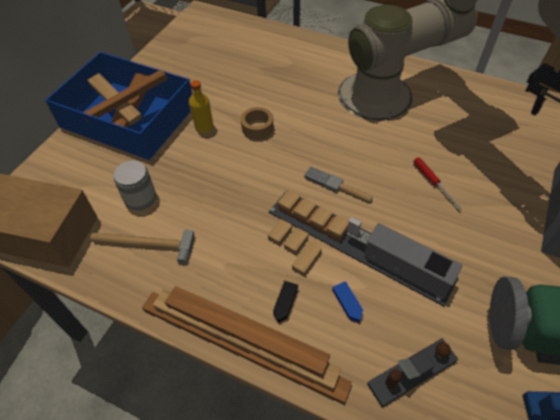

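The pointed wooden offcut, top px (229,190), lies beside the slot nearest the housing. The square offcuts at (244,203) and (263,207) sit beside the other two slots, so the target is a reading of 0.062 plus the shift.

```bash
python3 - <<'E'
from h import *
from scipy.spatial.transform import Rotation as R
for c in ["top","scene"]:
    im,P=snap(c)
    X=P.reshape(-1,3)
    near=(abs(X[:,0]-.6)<.15)&(X[:,1]>.03)&(X[:,1]<.42)
    h=X[near&(abs(X[:,2]-.085)<.006)]
    r=cv2.minAreaRect((h[:,:2]*1000).astype(np.float32));b=cv2.boxPoints(r)
    e=b[1]-b[0] if np.linalg.norm(b[1]-b[0])>np.linalg.norm(b[2]-b[1]) else b[2]-b[1]
    print(c,"housing rect",r)
    # housing pts only: PCA
    hh=h[h[:,1]>.17]
    w,V=np.linalg.eigh(np.cov(hh[:,:2].T));ax=V[:,1]*(-np.sign(V[1,1]))
    ay=np.array([-ax[1],ax[0]])
    print("axis",ax,np.degrees(np.arctan2(ax[1],ax[0])))
    u=hh[:,:2]@ax;v=hh[:,:2]@ay
    print("u range",np.percentile(u,[1,99]),"v",np.percentile(v,[1,99]))
    u1=np.percentile(u,99.3);o=ax*(u1+.132)+ay*np.mean(np.percentile(v,[1,99]));print("origin",o)
    G=np.stack([(X[:,:2]-o)@ax,(X[:,:2]-o)@ay,X[:,2]],1)
    t=G[(abs(G[:,0]+.085)<.03)&(abs(G[:,1])<.03)&(abs(G[:,2]-.09)<.008)]
    print("tab top n",len(t),"gauge",np.median(t,0),np.ptp(t[:,0]),np.ptp(t[:,1]))
    # stick profile
    for x in np.arange(-.07,.13,.004):
        s=G[(abs(G[:,0]-x)<.002)&(abs(G[:,1])<.018)]
        print(int(round(x*1000)),round(float(np.median(s[:,2])*1000)) if len(s) else None,end="; ")
    print()
    for l in ["pointer","offcut_a"]:
        for q in viewer.cut_out(l,c)[:3]:
            g=G[q["pixels"].ravel()];g=g[abs(g[:,2]-.024)<.006]
            if len(g):print(l,np.round(np.percentile(g,[3,50,97],axis=0)[:, :2]*1000).tolist())
q=get_state();M=R.from_rotvec(q["orientation"]).as_matrix();print(np.round(M,3),q["tool_pos"],q["time_s"])
E
```

```text
top housing rect ((585.1835327148438, 247.58102416992188), (277.9764404296875, 64.2999267578125), 81.29647064208984)
axis [-0.15272756 -0.98826833] -98.78502573731423
u range [-0.46988874 -0.25908893] v [0.50900977 0.57155716]
origin [0.5532863  0.04263712]
tab top n 84 gauge [-0.08258325  0.00016094  0.08805203] 0.02875849978648881 0.0160301611542294
-70 62; -66 None; -62 39; -58 41; -54 40; -50 40; -46 40; -42 40; -38 40; -34 40; -30 40; -26 40; -22 30; -18 26; -14 27; -10 40; -6 41; -2 41; 2 41; 6 40; 10 40; 14 39; 18 40; 22 40; 26 39; 30 26; 34 25; 38 27; 42 41; 46 41; 50 40; 54 40; 58 40; 62 40; 66 41; 70 40; 74 40; 78 29; 82 26; 86 26; 90 40; 94 41; 98 40; 102 41; 106 40; 110 39; 114 41; 118 41; 122 41; 126 41; 
pointer [[-201.0, 129.0], [-160.0, 159.0], [-122.0, 188.0]]
pointer [[-36.0, 65.0], [-18.0, 109.0], [-2.0, 151.0]]
pointer [[-57.0, 195.0], [-37.0, 238.0], [-16.0, 282.0]]
offcut_a [[65.0, 57.0], [81.0, 85.0], [98.0, 114.0]]
offcut_a [[14.0, 57.0], [32.0, 85.0], [48.0, 112.0]]
scene housing rect ((586.1687622070312, 249.36920166015625), (276.8775329589844, 68.2373733520
[... 380 characters left out ...]
9; -10 31; -6 42; -2 41; 2 42; 6 41; 10 42; 14 41; 18 41; 22 43; 26 41; 30 41; 34 28; 38 29; 42 38; 46 42; 50 41; 54 41; 58 42; 62 42; 66 42; 70 42; 74 42; 78 41; 82 30; 86 27; 90 34; 94 41; 98 41; 102 41; 106 41; 110 42; 114 42; 118 42; 122 40; 126 42; 
pointer [[-60.0, 198.0], [-39.0, 242.0], [-17.0, 284.0]]
pointer [[-36.0, 66.0], [-20.0, 113.0], [-3.0, 155.0]]
pointer [[-202.0, 131.0], [-163.0, 161.0], [-123.0, 189.0]]
offcut_a [[64.0, 61.0], [81.0, 89.0], [99.0, 117.0]]
offcut_a [[14.0, 58.0], [31.0, 88.0], [49.0, 116.0]]
offcut_a [[-336.0, 26.0], [-241.0, 29.0], [17.0, 54.0]]
[[-0.916  0.402 -0.   ]
 [ 0.402  0.916 -0.   ]
 [ 0.    -0.    -1.   ]] [0.21112195 0.48068615 0.30271229] 1.2
```

```bash
python3 -m creep '[[0,0,0,0.0232],[0,0,0,0.0232],[0,0,0,0.0232],[0,0,0,0.0232],[0,0,0,0.0232],[0,0,0,0.0232],[0,0,0,0.0232],[0,0,0,0.0232],[0,0,0,0.0232]]' 1 40
python3 -m creep '[[-0.0357,0.0493,0,0],[-0.0357,0.0493,0,0],[-0.0357,0.0493,0,0],[-0.0357,0.0493,0,0],[-0.0357,0.0493,0,0],[-0.0357,0.0493,0,0],[-0.0357,0.0493,0,0],[-0.0357,0.0493,0,0],[-0.0357,0.0493,0,0],[0,0,0,0]]'
cat >> h.py <<'E'
from scipy.spatial.transform import Rotation as R
def to(p):
    "shift to TCP target p, tool axes, fractions"
    s=get_state();M=R.from_rotvec(s["orientation"]).as_matrix()
    d=M.T@(np.array(p)-s["tool_pos"])
    print("t",s["time_s"],"pos",np.round(s["tool_pos"],4),"yaw",np.degrees(np.arctan2(M[1,0],M[0,0])).round(2),"F",np.round(s["contact_force"],1),"open",s["opening"],"mm",np.round(d*1000,1),"frac",np.round(d/.8,4))
E
python3 -c "
from h import *
to([.568,.126,.118])"
```

```text
time_s: 2.1
tool_pos: [0.2111, 0.4807, 0.3027]
orientation: [-2.393, -2.036, 0.0]
contact_force: [0.2, 0.4, -0.5]
opening: 0.0879
grip_force: 0.0
time_s: 3.1
tool_pos: [0.5251, 0.168, 0.302]
orientation: [2.392, 2.036, -0.001]
contact_force: [-0.2, 1.1, 0.5]
opening: 0.088
grip_force: 0.0
t 3.1 pos [0.5251 0.168  0.302 ] yaw 80.82 F [-0.2  1.1  0.5] open 0.08801399244934094 mm [-34.5  49.1 184.1] frac [-0.0431  0.0613  0.2301]
```

```bash
python3 -m creep '[[-0.0215,0.0306,0,0],[-0.0215,0.0306,0,0],[0,0,0.0375,0],[0,0,0.0375,0],[0,0,0.0375,0],[0,0,0.0375,0],[0,0,0,0]]'
python3 - <<'E'
from h import *
to([.568,.126,.118])
im,P=snap("scene","pics/s1.png")
cv2.imwrite("pics/s1.png",cv2.resize(im[160:340,240:480,::-1],None,fx=3,fy=3))
E
```

```text
time_s: 3.8
tool_pos: [0.5635, 0.1308, 0.1793]
orientation: [-2.383, -2.04, 0.009]
contact_force: [0.4, 0.1, 0.5]
opening: 0.088
grip_force: 0.0
t 3.8 pos [0.5635 0.1308 0.1793] yaw 81.14 F [0.4 0.1 0.5] open 0.08795149204971979 mm [-4.   5.6 61.3] frac [-0.005   0.007   0.0766]
```

View pics/s1.png

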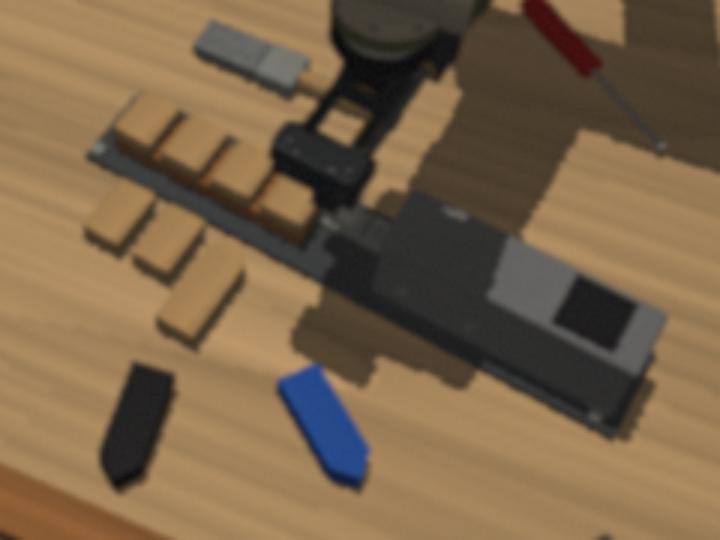

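The fingers straddle the tab, with the gripper at crop (325,150) and the tab just beside it at (345,215). The offcuts are undisturbed. Next: shift, descend and close.

```bash
python3 -m creep '[[-0.005,0.007,0,0],[0,0,0.025,0],[0,0,0.025,0],[0,0,0.0266,0],[0,0,0,0],[0,0,0,0]]'
python3 -c "
from h import *
to([.568,.126,.118])"
```

```text
time_s: 4.45
tool_pos: [0.571, 0.1255, 0.1232]
orientation: [2.386, 2.042, 0.003]
contact_force: [0.5, -0.9, 0.3]
opening: 0.0881
grip_force: 0.0
t 4.45 pos [0.571  0.1255 0.1232] yaw 81.12 F [ 0.5 -0.9  0.3] open 0.08811826733054351 mm [ 0.  -3.   5.2] frac [ 0.     -0.0038  0.0064]
```

```bash
python3 -m creep '[[0,-0.003,0.005,0],[0,0,0,0],[0,0,0,0]]'
python3 -m creep '[[0,0,0,0],[0,0,0,0],[0,0,0,0],[0,0,0,0],[0,0,0,0],[0,0,0,0],[0,0,0,0],[0,0,0,0],[0,0,0,0],[0,0,0,0]]' 0 40
python3 -c "
from h import *
to([.568,.126,.118])"
```

```text
time_s: 4.75
tool_pos: [0.568, 0.126, 0.1181]
orientation: [2.386, 2.043, 0.001]
contact_force: [-0.1, 0.9, -0.5]
opening: 0.0881
grip_force: 0.0
time_s: 5.75
tool_pos: [0.5676, 0.126, 0.1174]
orientation: [-2.386, -2.043, 0.001]
contact_force: [-1.1, 0.6, -1.0]
opening: 0.0156
grip_force: 40.0
t 5.75 pos [0.5676 0.126  0.1174] yaw 81.14 F [-1.1  0.6 -1. ] open 0.015586486874985032 mm [ 0.1  0.4 -0.6] frac [ 0.0001  0.0005 -0.0008]
```

```bash
python3 -m creep '[[0,0,-0.005,0],[0,0,-0.005,0],[0,0,-0.005,0],[0,0,-0.005,0],[0,0,-0.005,0],[0,0,0,0],[0,0,0,0]]'
python3 -c "
from h import *
to([.568,.126,.118])"
```

```text
time_s: 6.45
tool_pos: [0.5673, 0.1269, 0.137]
orientation: [-2.385, -2.042, -0.0]
contact_force: [1.0, 7.4, -6.1]
opening: 0.0158
grip_force: 40.0
t 6.45 pos [0.5673 0.1269 0.137 ] yaw 81.14 F [ 1.   7.4 -6.1] open 0.0157724149826461 mm [-0.8  0.8 19. ] frac [-0.001   0.001   0.0238]
```

```bash
python3 -m creep '[[-0.005,0,0,0],[-0.01,0,0,0],[-0.0125,0,0,0],[-0.0125,0,0,0],[-0.0125,0,0,0],[-0.0125,0,0,0],[-0.0125,0,0,0],[-0.01,0,0,0],[-0.0065,0,0,0],[0,0,0,0]]'
python3 -m creep '[[0,0,0,0],[0,0,0,0]]'
python3 - <<'E'
from h import *
to([.568,.126,.118])
im,P=snap("scene")
cv2.imwrite("pics/s2.png",cv2.resize(im[180:300,250:410,::-1],None,fx=4.5,fy=4.5))
E
```

```text
time_s: 7.45
tool_pos: [0.556, 0.0528, 0.1374]
orientation: [-2.386, -2.04, -0.003]
contact_force: [2.1, 11.1, -2.4]
opening: 0.0154
grip_force: 40.0
time_s: 7.65
tool_pos: [0.556, 0.0533, 0.1374]
orientation: [-2.385, -2.041, -0.003]
contact_force: [0.8, 11.1, -3.1]
opening: 0.0156
grip_force: 40.0
t 7.65 pos [0.556  0.0533 0.1374] yaw 81.1 F [ 0.8 11.1 -3.1] open 0.015616369029750905 mm [73.6  0.6 19.6] frac [0.092  0.0008 0.0246]
```

View pics/s2.png

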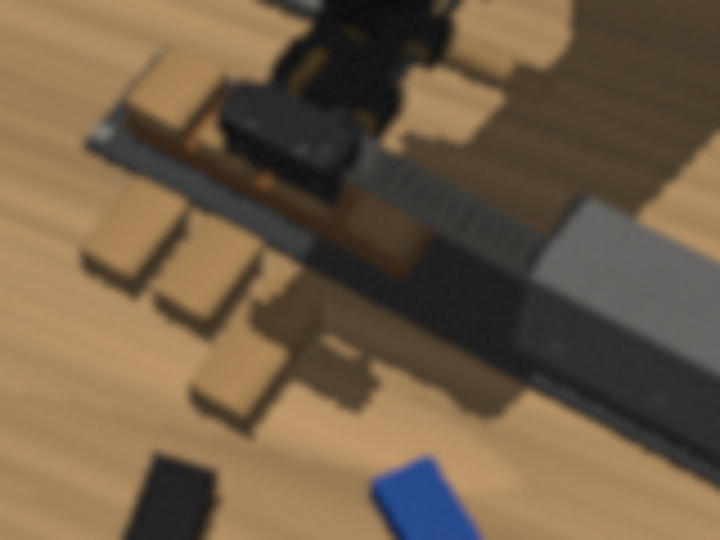

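The rule is out about 73 mm, with the tab pinched at crop (300,150) and the pull at 11 N. I'll lower until the hook touches the stick's top.

```bash
python3 -m creep '[[0,0,0.0025,0],[0,0,0.0025,0],[0,0,0.0025,0],[0,0,0.0025,0],[0,0,0,0],[0,0,0,0]]'
python3 -m creep '[[0,0,0.0015,0],[0,0,0.0015,0],[0,0,0,0],[0,0,0,0]]'
python3 -c "
from h import *
to([.568,.126,.118])"
```

```text
time_s: 8.3
tool_pos: [0.5562, 0.0533, 0.131]
orientation: [-2.385, -2.042, -0.004]
contact_force: [-4.7, 11.2, 12.3]
opening: 0.0155
grip_force: 40.0
time_s: 8.7
tool_pos: [0.5563, 0.0533, 0.1308]
orientation: [-2.386, -2.043, -0.005]
contact_force: [-12.9, 10.1, 31.8]
opening: 0.0157
grip_force: 40.1
t 8.7 pos [0.5563 0.0533 0.1308] yaw 81.15 F [-12.9  10.1  31.8] open 0.015696066132460936 mm [73.6  0.3 13. ] frac [0.092  0.0004 0.0162]
```

```bash
for i in 1; do python3 -m creep '[[0,0,-0.0012,0],[0.0025,0,0,0],[0,0,0,0]]'; python3 -m creep '[[0.002,0,0,0],[0,0,0,0]]'; python3 -m creep '[[0.002,0,0,0],[0,0,0,0]]'; done | grep -E "pos|force"
```

```text
tool_pos: [0.5574, 0.0546, 0.1308]
contact_force: [-4.1, 7.1, 18.5]
grip_force: 40.0
tool_pos: [0.5579, 0.0561, 0.1306]
contact_force: [-1.0, 6.4, 15.0]
grip_force: 40.1
tool_pos: [0.557, 0.0584, 0.1285]
contact_force: [1.1, 10.4, -2.8]
grip_force: 40.0
```

The hook has dropped off the edge: the vertical force is gone at about 68 mm out. A little further home, then down.

```bash
(python3 -m creep '[[0.002,0,0.001,0],[0,0,0.002,0],[0,0,0.002,0],[0,0,0,0]]'; python3 -m creep '[[0,0,0.0025,0],[0,0,0.0025,0],[0,0,0,0],[0,0,0,0]]') | grep -E "pos|force"
```

```text
tool_pos: [0.5571, 0.06, 0.1239]
contact_force: [1.8, 10.7, -2.3]
grip_force: 40.0
tool_pos: [0.5572, 0.06, 0.1201]
contact_force: [1.8, 10.7, -2.1]
grip_force: 40.0
```

```bash
(python3 -m creep '[[0,0,0.0025,0],[0,0,0.001,0],[0,0,0,0],[0,0,0,0]]'; python3 -m creep '[[0,0,0.0012,0],[0,0,0,0],[0,0,0,0]]') | grep -E "pos|force"; python3 -c "
from h import *
to([.568,.126,.118])"
```

```text
tool_pos: [0.5573, 0.0599, 0.1176]
contact_force: [0.1, 10.8, -0.2]
grip_force: 40.0
tool_pos: [0.5574, 0.0599, 0.1167]
contact_force: [-0.0, 10.7, 0.2]
grip_force: 40.0
t 10.9 pos [0.5574 0.0599 0.1167] yaw 81.11 F [-0.  10.7  0.2] open 0.015633219710458366 mm [66.9  0.3 -1.1] frac [ 0.0837  0.0004 -0.0014]
```

The hook is down and bearing on the rest. Now let it ease home until the slot's wall takes the spring load.

```bash
(python3 -m creep '[[0.0015,0,0,0],[0,0,0,0],[0,0,0,0]]'; python3 -m creep '[[0.0015,0,0,0],[0,0,0,0],[0,0,0,0]]'; python3 -m creep '[[0.0012,0,0,0],[0,0,0,0],[0,0,0,0]]') | grep -E "pos|_force"
```

```text
tool_pos: [0.5575, 0.0605, 0.1167]
contact_force: [-0.4, 7.2, 1.4]
grip_force: 40.0
tool_pos: [0.5576, 0.0607, 0.1167]
contact_force: [-2.4, 1.2, 5.9]
grip_force: 40.0
tool_pos: [0.5576, 0.0609, 0.1167]
contact_force: [-4.6, -4.0, 6.7]
grip_force: 40.0
```

The wall holds it: the pull has gone from 10.7 N to -4 N. Release straight up.

```bash
(python3 -m creep '[[-0.0004,0,0,0],[0,0,0,0],[0,0,0,0]]' - 5; python3 -m creep '[[0,0,0,0],[0,0,0,0],[0,0,0,0],[0,0,0,0],[0,0,0,0],[0,0,0,0],[0,0,0,0]]' 0.6; python3 -m creep '[[0,0,-0.02,0],[0,0,-0.03,0],[0,0,-0.05,0],[0,0,-0.05,0],[0,0,-0.05,0],[0,0,0,0],[0,0,0,0]]')| grep -E "pos|_force|opening"
python3 - <<'E'
from h import *
im,P=snap("scene")
cv2.imwrite("pics/s3.png",cv2.resize(im[180:300,250:410,::-1],None,fx=4.5,fy=4.5))
o=np.array([.5527,.0454]);ax=np.array([-.1596,-.9872]);ay=np.array([-ax[1],ax[0]])
X=P.reshape(-1,3);G=np.c_[(X[:,:2]-o)@ax,(X[:,:2]-o)@ay,X[:,2]]
t=G[(abs(G[:,0]+.02)<.04)&(abs(G[:,1])<.03)&(abs(G[:,2]-.092)<.015)]
print(len(t),np.median(t,0),np.percentile(t[:,2],[5,95]))
for l in ["pointer","offcut_a","brush"]:
    for q in viewer.cut_out(l,"scene")[:3]:
        p=X[q["pixels"].ravel()];print(l,np.round(np.nanmedian(p,0),3))
E
```

```text
tool_pos: [0.5576, 0.0609, 0.1166]
contact_force: [-3.8, -2.3, 5.6]
opening: 0.0161
grip_force: 5.0
tool_pos: [0.5577, 0.0614, 0.1162]
contact_force: [0.9, 0.2, -0.0]
opening: 0.0529
grip_force: 0.0
tool_pos: [0.5576, 0.0614, 0.2764]
contact_force: [-0.2, 0.1, -1.0]
opening: 0.053
grip_force: 0.0
89 [-0.01943327  0.00514836  0.08770483] [0.07814638 0.09164016]
pointer [0.74  0.18  0.023]
pointer [0.67  0.048 0.023]
pointer [0.801 0.047 0.023]
offcut_a [0.641 0.002 0.023]
offcut_a [ 0.632 -0.048  0.023]
brush [0.426 0.074 0.019]
```

View pics/s3.png

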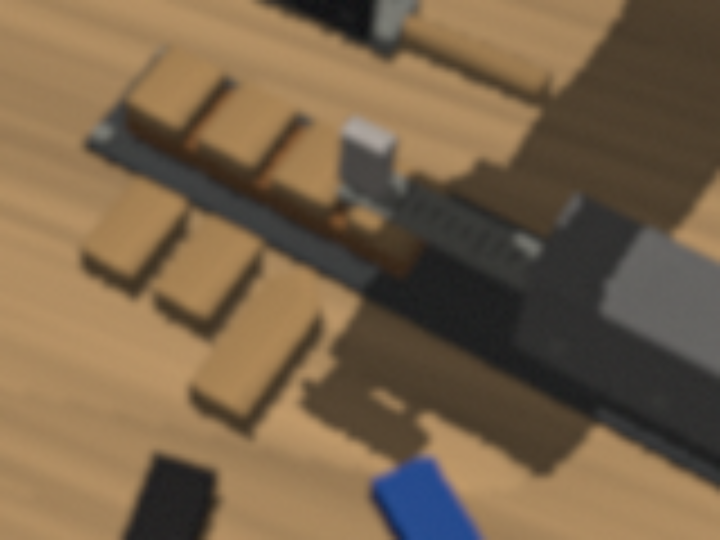

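The tab stands at crop (368,160) over the first slot, with its top at the rest height of about 90 mm. It is in line with the pointer at (260,350), the offcuts have not moved, and the gripper is clear.

```bash
python3 -c "
from h import *
print(manip.sign_off())"
```

```text
the job is handed in; nothing more can be done
None
```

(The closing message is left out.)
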